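Clear the solvents and send the mould plates to the dryer

ROBOT

A 7-joint arm with a two-finger parallel gripper is mounted at the origin on the work surface. World frame = base frame: x ahead of the robot, y to its left, z up, the work surface at z = 0. Lengths are in m, angles in rad, forces in N, time in s.
With the tool pointing down it reaches from about 0.4 to 0.85 m from the base axis. Payload 10.4 kg.
Tool frame: the origin (TCP) lies midway between the tips of the shut fingers; the grasp point (between the pads) lies 19 mm behind it; z points along the fingers, y is the direction in which the jaws open and shut (so a half turn about z gives the same grasp; the last joint's range is limited). The gripper opens to 87 mm and grips with 3 to 60 N. Pads are 19 mm wide; open, the fingers measure 117 mm over their backs; the gripper's body (75 mm by 190 mm) begins 51 mm behind the grasp point.
Start: joints at [-1.168, 0.332, -0.065, 1.46, 0.022, 1.35, -0.088], TCP at [0.258, 0.569, 0.223] pointing down, gripper open.
Joint ranges: [-2.6, 2.6], [-0.5, 2.12], [-1.47, 1.34], [0.16, 2.42], [-1.27, 4.41], [0.06, 2.06], [-2.6, 2.6]. Speed limits (rad/s): [2.22, 2.22, 2.79, 2.79, 3.14, 3.14, 3.14].

INTERFACE

Orientations are given as a 3x3 rotation matrix whose columns are the frame's x, y, z axes.
In Python, from cell import robot, readout, snapshot, get_calibration gives the robot as it stands. Calls block until the motion is done:
- robot.move_to(position, orientation): joint-space move of the TCP to a pose.
- robot.move_l(position, rotation=None, v=0.15): straight line of the TCP; rotation=None keeps the orientation; v is the mean speed in m/s.
- robot.movej(angles): joint-space move.
- robot.grip(opening): finger opening in m; the grip force is fixed at half the most; returns when the fingers have stopped.
- robot.dwell(seconds).
- robot.inverse_kinematics(position, orientation): joint angles nearest the present ones, or None.
- readout.get_state(): the state.
- snapshot(name): name is "scene" or "top" or "wrist"; returns (picture, depth): 400x640x3 uint8, blue, green, red; 400x640 float32, m along the optical axis (not along the pixel's ray), 0 where there is no reading.
- get_calibration(name): a dict with "fx", "fy", "cx", "cy" (pixels), "R" (3x3) and "t" (3): a world point X has camera coordinates R X + t. Camera axes: x right, y down, z forward; pixel columns grow to the right and rows downward; lengths in m; the calibration is good to about 2 mm. A picture is of the moment at which its call begins: read the wrist's pose just before it. get_calibration takes no time and is no camera call; for the wrist camera it gives the pose at the moment of the call.
A pose or a line that the arm cannot do raises robot.IKError and nothing moves.
- robot.sign_off(): hands the job in, once; it reports no verdict.
The state is a dict: "time": time; "q": joint angles; "qvel": joint speeds; "joint_efforts": joint torques, N m; "tcp_pos": TCP position; "tcp_rot": TCP orientation; "wrist_force": force on the tool from outside, world axes, zero at the start; "wrist_torque": the same for the moment, N m; "grip_width": finger opening in m.
Only numpy, scipy, OpenCV 4.12 (cv2) and the standard library are available. Lean on these libraries where they do the work, as an engineer would, in place of code of your own. Each camera call takes 0.05 s, during which the arm holds its last target.

TASK

First slide both solvent bottles along the bench onto the grey drip pad at the right, pushing them low down so that they stay upright; they must not be lifted and their loose dispensing heads must not be touched. Then push the carriage along its rail into the loading detent, draw every mould plate up out of the wooden rack and stand it in a bay of the carriage, one to a bay, and finally push the loaded carriage on into the detent in front of the dryer. Leave the other things on the bench where they are.

Things in the scene. Friction and masses are not known exactly. Their poses are not given: they have to be found in the camera images.
- bottle1_c (a point): white plastic solvent bottle, round body 60 mm across and 125 mm tall, with a black pump head on top, 197 mm in all. Origin: the centre of its body without the dispensing head, 62.5 mm above the bench; z is the bottle's axis. About 0.3 to 0.6 kg, bottom-heavy, stands loose on the bench; pushed within about 30 mm of the bench it slides (friction about 0.5 to 0.7), pushed higher or against its head it topples.
- bottle2_c (a point): amber bottle, round body 64 mm across and 140 mm tall, with a white pointed dripper head on top, 214 mm in all. Origin: the centre of its body without the dispensing head, 70 mm above the bench; z is the bottle's axis. About 0.3 to 0.6 kg, bottom-heavy, stands loose on the bench; pushed within about 30 mm of the bench it slides (friction about 0.5 to 0.7), pushed higher or against its head it topples.
- head1: pump head of the white bottle, origin where it sits on the bottle's body; not to be touched
- head2: dripper head of the amber bottle, origin where it sits on the bottle's body; not to be touched
- pad_c (a point): centre of the drip pad: a grey rectangle with a dark edge let flush into the bench at the right, 290 mm along its x and 180 mm along its y, nothing to climb over. A bottle is on it when its centre is within 125 mm along x and 70 mm along y of this point.
- carriage (a joint): travel of the carriage along its straight rail in m, growing from the left (parked between 0 and 0.04) towards the right (station-frame -y). A sprung pin drops into a detent at 0.130 (loading station) and at 0.280 (dryer station); it takes about 6 to 8 N to push past a detent's hump, which begins 15 mm before the detent; inside 7 mm of a detent the pin draws the carriage in. End stop at 0.287. Elsewhere it slides with about 1.5 N and stays where it is left.
- station1 (a point): loading station: the point of the rail's lane where point carriage_floor lies when the carriage is in the loading detent (joint 0.130). Its -y axis points along the travel, towards the dryer station.
- station2 (a point): dryer station: where point carriage_floor lies when the carriage is in the dryer detent (joint 0.280), in front of the grey dryer box (130 mm high), whose face is 150 mm in +x from here. A jar with brushes (fixed, 150 mm high) stands behind the rail, left of the dryer. The rail, 22 mm high, lies 70 to 100 mm in +x from the lane's centre; the runner on it is 57 mm high.
- carriage_floor (a point): centre of the carriage's floor, top side, 20 mm over the bench. The carriage is 92 mm along x and 205 mm along y (its travel) and moves with the joint. It has four standing bays, one plate each, with floor centres at y = -67.5, -22.5, 22.5 and 67.5 mm (x = 0) from this point; a bay is 15 mm wide along y and 82 mm long along x, with steel walls 36 mm high that flare to a mouth about 35 mm wide, 45 mm above the floor.
- post (a point): middle of the black upright push post of the carriage, 24 mm thick, from 16 to 71 mm above the bench, 137 mm in +y from the carriage's centre (its left, trailing end), standing alone on a 30 mm wide, 20 mm high tongue that ends 13 mm beyond the post's axis.
- plate1_c (a point): centre of an aluminium mould plate, 70 mm wide (its x), 8 mm thick (its y), 90 mm tall (its z), about 0.14 kg. At the start it stands in a slot of the wooden rack, its top 50 mm above the rack's top, free to lean a few degrees. Absent in some starts.
- plate2_c (a point): centre of an aluminium mould plate, 70 mm wide (its x), 8 mm thick (its y), 90 mm tall (its z), about 0.14 kg. At the start it stands in a slot of the wooden rack, its top 50 mm above the rack's top, free to lean a few degrees. Absent in some starts.
- plate3_c (a point): centre of an aluminium mould plate, 70 mm wide (its x), 8 mm thick (its y), 90 mm tall (its z), about 0.14 kg. At the start it stands in a slot of the wooden rack, its top 50 mm above the rack's top, free to lean a few degrees. Absent in some starts.
- plate4_c (a point): centre of an aluminium mould plate, 70 mm wide (its x), 8 mm thick (its y), 90 mm tall (its z), about 0.14 kg. At the start it stands in a slot of the wooden rack, its top 50 mm above the rack's top, free to lean a few degrees. Absent in some starts.
- rack: slotted wooden rack at the left, fixed, 92 mm along x, 205 mm along y, 52 mm high; four slots 12 mm wide and 40 mm deep, 45 mm apart along y. Origin on the bench under its centre.
- bench_block: polished steel block 70 x 70 x 22 mm, lying in front of the robot between the rack and the bottles; a bystander to leave where it is. Origin: centre of its underside as it stands or lies (about its middle).
- caliper: steel caliper 190 mm long, 6 mm thick, left, behind the rack; a bystander to leave where it is. Origin: centre of its underside as it stands or lies (about its middle).
- mandrel: steel ring mandrel 270 mm long with a square wooden grip, lying down, far left; a bystander to leave where it is. Origin: centre of its underside as it stands or lies (about its middle).
- hammer: small hammer 220 mm long, right of the pad; a bystander to leave where it is. Origin: centre of its underside as it stands or lies (about its middle).
- sand_block: wooden sanding block 110 x 50 x 32 mm, right of the pad; a bystander to leave where it is. Origin: centre of its underside as it stands or lies (about its middle).
- template: flat steel template 60 x 170 x 4 mm, between the robot and the pad; a bystander to leave where it is. Origin: centre of its underside as it stands or lies (about its middle).

How it is judged:
On the way, in this order (a step that is already met when the one before it is completed fails the run):
1. both bottles stand upright on the drip pad (x of bottle1_c in the frame of pad_c between -0.125 and 0.125 m and y of bottle1_c in the frame of pad_c between -0.07 and 0.07 m and angle between each of bottle1_c, bottle2_c's own z axis and vertical below 0.15 rad and x of bottle2_c in the frame of pad_c between -0.125 and 0.125 m and y of bottle2_c in the frame of pad_c between -0.07 and 0.07 m), for 0.3 s.
2. the carriage is in the loading detent (value of joint carriage between 0.124 and 0.136 m), for 0.3 s.
3. every plate stands in a bay of the carriage, at the loading station (all of step 2 and x of plate1_c in the frame of carriage_floor between -0.02 and 0.02 m and y of plate1_c in the frame of carriage_floor between -0.09 and 0.09 m and z of plate1_c in the frame of carriage_floor between 0.036 and 0.052 m and angle between each of plate1_c, plate2_c, plate3_c, plate4_c's own z axis and vertical below 0.4 rad and x of plate2_c in the frame of carriage_floor between -0.02 and 0.02 m and y of plate2_c in the frame of carriage_floor between -0.09 and 0.09 m and z of plate2_c in the frame of carriage_floor between 0.036 and 0.052 m and x of plate3_c in the frame of carriage_floor between -0.02 and 0.02 m and y of plate3_c in the frame of carriage_floor between -0.09 and 0.09 m and z of plate3_c in the frame of carriage_floor between 0.036 and 0.052 m and x of plate4_c in the frame of carriage_floor between -0.02 and 0.02 m and y of plate4_c in the frame of carriage_floor between -0.09 and 0.09 m and z of plate4_c in the frame of carriage_floor between 0.036 and 0.052 m), for 0.3 s.
4. the loaded carriage is in the dryer detent (x of plate1_c in the frame of carriage_floor between -0.02 and 0.02 m and y of plate1_c in the frame of carriage_floor between -0.09 and 0.09 m and z of plate1_c in the frame of carriage_floor between 0.036 and 0.052 m and angle between each of plate1_c, plate2_c, plate3_c, plate4_c's own z axis and vertical below 0.4 rad and x of plate2_c in the frame of carriage_floor between -0.02 and 0.02 m and y of plate2_c in the frame of carriage_floor between -0.09 and 0.09 m and z of plate2_c in the frame of carriage_floor between 0.036 and 0.052 m and x of plate3_c in the frame of carriage_floor between -0.02 and 0.02 m and y of plate3_c in the frame of carriage_floor between -0.09 and 0.09 m and z of plate3_c in the frame of carriage_floor between 0.036 and 0.052 m and x of plate4_c in the frame of carriage_floor between -0.02 and 0.02 m and y of plate4_c in the frame of carriage_floor between -0.09 and 0.09 m and z of plate4_c in the frame of carriage_floor between 0.036 and 0.052 m and value of joint carriage between 0.274 and 0.286 m), for 0.3 s.
At the end, for the whole second after the job is handed in: Both bottles upright (0.15 rad), at rest, centres on the pad (within 125 x 70 mm of its centre); every plate present standing down in a carriage bay, one to a bay, leaning at most 0.4 rad; the carriage at rest within 6 mm of the dryer detent (all of step 1 and all of step 4 and linear speed of each of head1, head2 below 0.02 m/s and velocity of joint carriage below 0.01 m/s); the robot touches nothing.
It fails at once if a bottle is lifted off the bench (more than 20 mm) (height (world z) of bottle1_c above 0.0825 m or height (world z) of bottle2_c above 0.09 m).
It fails at once if a dispensing head is touched (more than 2 N) (contact force between any of head1, head2 and the fingers above 2 N).
It fails at once if another thing on the bench is moved by more than 40 mm (distance of any of bench_block, caliper, mandrel, hammer, sand_block, template from where it was at the start of the episode above 0.04 m).
Of plate1, plate2, plate3, plate4 only 3 to 4 are there at a start; the rules pass over those that are not, and their reading is None.
At some moment in a run one of bottle1, bottle2 may be knocked a few centimetres aside while the robot is not near it.
It also fails if it takes over 200 s, if anything falls off the work surface, if the arm or the gripper's body presses on something with over 40 N, if the wrist force passes 120 N, or if a joint passes its speed limit or range.

## Working session

There is one attempt and no reset: what is moved stays moved. The work goes in short steps, each a Python script; the robot and the scene stay as the last script left them, time stands still between calls to the robot, and variables do not carry over. Pictures are saved under pics/ and viewed, and the job is handed in when it is done.

```bash
ls; mkdir -p pics; python3 - <<'E'
from cell import robot, readout, snapshot, get_calibration
import cv2
s=readout.get_state(); print(s['time'],s['tcp_pos'],s['tcp_rot'],s['grip_width'])
for n in ('scene','top','wrist'):
    c=get_calibration(n); print(n,c)
    p,d=snapshot(n); cv2.imwrite(f'pics/a_{n}.png',p)
E
```

```text
pics
0.0 [0.25797459 0.56884887 0.22176203] [[-9.10738409e-01  4.12983392e-01 -5.18469954e-04]
 [ 4.12983711e-01  9.10737446e-01 -1.32643517e-03]
 [-7.56056942e-05 -1.42215510e-03 -9.99998986e-01]] 0.08689341193826965
scene {'fx': 407.6765576879207, 'fy': 407.6765576879207, 'cx': 321.536441403813, 'cy': 204.9449093425197, 'R': array([[ 0.60091207,  0.79927812, -0.007693  ],
       [ 0.67471048, -0.51237318, -0.53126216],
       [-0.42856791,  0.3140513 , -0.84717255]]), 't': array([-0.24998837, -0.27609959,  1.45208922])}
top {'fx': 490.09494834541096, 'fy': 490.09494834541096, 'cx': 321.89140540510084, 'cy': 195.72721186862879, 'R': array([[ 7.80597507e-03, -9.99969396e-01,  5.22666652e-04],
       [-9.93955914e-01, -7.81626700e-03, -1.09501353e-01],
       [ 1.09502087e-01,  3.35257218e-04, -9.93986509e-01]]), 't': array([-0.01155775,  0.49001106,  1.52515463])}
wrist {'fx': 312.59625362622705, 'fy': 312.59625362622705, 'cx': 322.67228710074744, 'cy': 200.47585206287124, 'R': array([[ 0.41247661,  0.91096728, -0.00129159],
       [ 0.87681899, -0.39662925,  0.27179715],
       [ 0.24708603, -0.11324245, -0.9623537 ]]), 't': array([-0.62332884, -0.03411792,  0.3902433 ])}
```

View pics/a_scene.png

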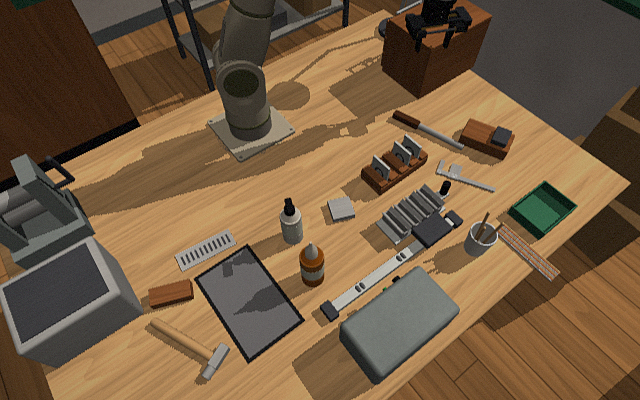

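View pics/a_top.png

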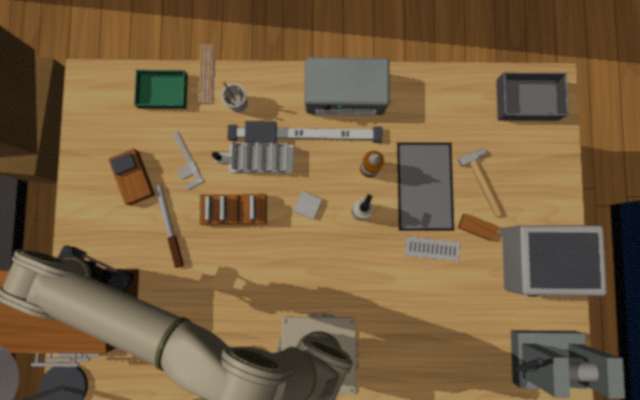

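View pics/a_wrist.png

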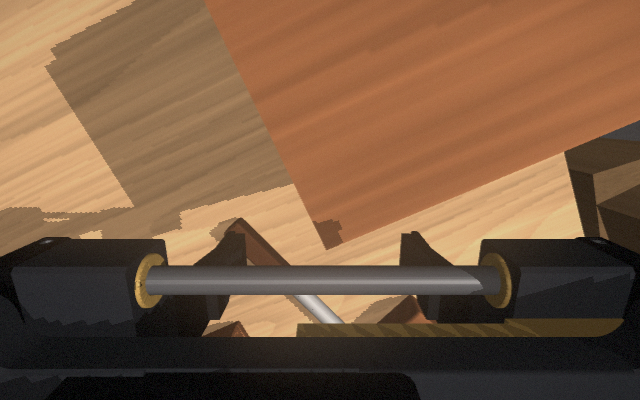

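Scene shows rack (three plates), carriage parked left, white bottle top ≈(362,207), amber ≈(372,162), pad ≈(425,186) in the top view. Now I measure from depth and colour.

```bash
cat > h.py <<'E'
from cell import robot, readout, snapshot, get_calibration
import numpy as np, cv2
def cloud(name, snap=None):
    c=get_calibration(name); p,d=snapshot(name)
    v,u=np.mgrid[0:400,0:640]
    P=np.stack([(u-c['cx'])/c['fx']*d,(v-c['cy'])/c['fy']*d,d],-1)
    W=(P-c['t'])@c['R']      # R^T (P-t)
    W[d<=0]=np.nan
    return p,d,W,c
def ray(c,u,v,z):
    dirn=c['R'].T@np.array([(u-c['cx'])/c['fx'],(v-c['cy'])/c['fy'],1.]); o=-c['R'].T@c['t']
    return o+dirn*(z-o[2])/dirn[2]
def proj(c,X):
    q=c['R']@np.asarray(X,float)+c['t']; return q[0]/q[2]*c['fx']+c['cx'],q[1]/q[2]*c['fy']+c['cy']
E
python3 - <<'E'
from h import *
for n in('top','scene'):
    p,d,W,c=cloud(n); np.savez(f'/tmp/{n}.npz',p=p,W=W)
    if n=='top':
        crop=p[100:270,190:510]; cv2.imwrite('pics/b_top.png',cv2.resize(crop,None,fx=2.5,fy=2.5,interpolation=cv2.INTER_CUBIC))
        for (u,v) in [(362,207),(372,162),(425,186),(308,206),(234,209),(208,205),(222,205),(252,205),(218,157),(260,132),(340,133),(305,250)]:
            print(u,v,W[v,u].round(4))
    else: cv2.imwrite('pics/b_scene.png',cv2.resize(p[120:330,260:500],None,fx=3,fy=2.8,interpolation=cv2.INTER_CUBIC)[:600,:800])
E
```

```text
362 207 [ 0.4404 -0.1208  0.197 ]
372 162 [ 0.5728 -0.1515  0.1752]
425 186 [ 0.5268 -0.3396  0.0039]
308 206 [0.4573 0.036  0.025 ]
234 209 [0.4441 0.2657 0.0476]
208 205 [0.4518 0.3362 0.0941]
222 205 [0.4508 0.291  0.1083]
252 205 [0.4517 0.2014 0.1069]
218 157 [0.6056 0.3179 0.0604]
260 132 [0.6867 0.1885 0.0591]
340 133 [ 0.6968 -0.0648  0.0121]
305 250 [ 0.3188  0.0451 -0.0112]
```

View pics/b_top.png

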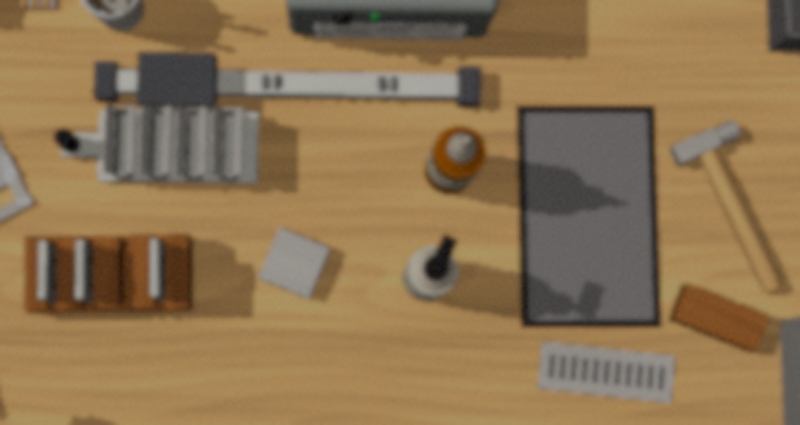

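View pics/b_scene.png

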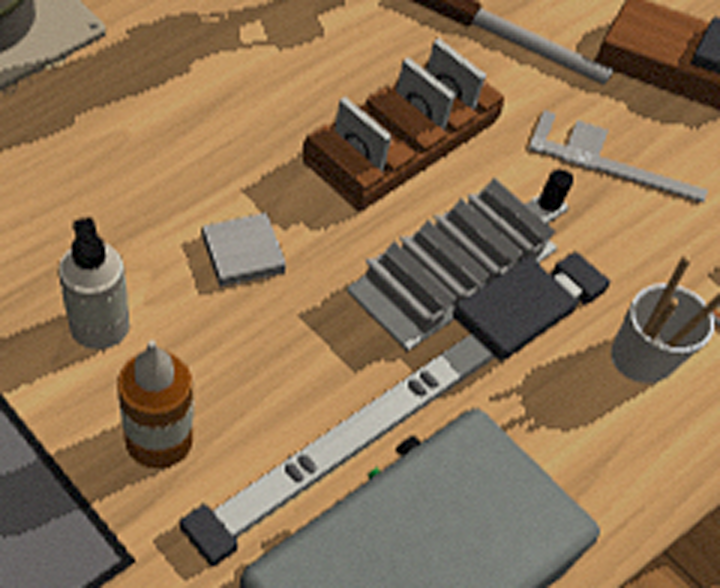

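```bash
python3 - <<'E'
from h import *
z=np.load('/tmp/top.npz'); p=z['p']; W=z['W']; c=get_calibration('top'); cs=get_calibration('scene')
def rc(x,y,zz): return ray(c,(x+.5)/2.5-.5+190,(y+.5)/2.5-.5+100,zz)
print('pad'); 
hsv=cv2.cvtColor(p,cv2.COLOR_BGR2HSV)
m=((hsv[...,1]<60)&(hsv[...,2]<140)).astype(np.uint8); m[:, :393]=0; m[:,460:]=0; m[:135]=0; m[235:]=0
m=cv2.morphologyEx(m,cv2.MORPH_OPEN,np.ones((5,5)))
cn=max(cv2.findContours(m,0,1)[0],key=cv2.contourArea); r=cv2.minAreaRect(cn); print(r)
P=[ray(c,*q,0) for q in cv2.boxPoints(r)]; P=np.array(P); print(P.round(4), P.mean(0), np.linalg.norm(P[1]-P[0]),np.linalg.norm(P[2]-P[1]))
print('rack top'); R=[rc(*q,.052) for q in[(26,237),(191,235),(191,311),(27,311)]]; R=np.array(R); print(R.round(4),R.mean(0).round(4))
print('plates tops z.102')
for a,b in[((43,241),(44,301)),((81,240),(81,300)),((155,239),(156,297))]:
    print(rc(*a,.102).round(4),rc(*b,.102).round(4))
print('carriage base z=.02', [rc(*q,.02).round(4) for q in[(98,180),(258,181),(260,112)]])
print('walls z=.065',[rc(*q,.065).round(4) for q in[(106,108),(252,112),(140,108),(175,108),(210,110),(240,112),(141,178),(175,178),(210,178),(240,178)]])
print('post top .071',rc(66,139,.071).round(4))
print('rail ends .022',rc(106,82,.022),rc(469,87,.022))
print('white bottle body .125', rc(431,272,.125),'amber .14?',rc(457,152,.14))
E
```

```text
pad
((425.04571533203125, 186.01034545898438), (85.18254852294922, 52.39556121826172), 88.69805145263672)
[[ 0.6646 -0.2541  0.    ]
 [ 0.6699 -0.425   0.    ]
 [ 0.3925 -0.4254  0.    ]
 [ 0.3874 -0.2578  0.    ]] [ 0.52857126 -0.34059607  0.        ] 0.17096286193102653 0.27741120998594765
rack top
[[0.4882 0.3718 0.052 ]
 [0.4923 0.1662 0.052 ]
 [0.3976 0.1643 0.052 ]
 [0.396  0.3673 0.052 ]] [0.4435 0.2674 0.052 ]
plates tops z.102
[0.478  0.3386 0.102 ] [0.4057 0.335  0.102 ]
[0.4795 0.2929 0.102 ] [0.4072 0.2907 0.102 ]
[0.4814 0.2037 0.102 ] [0.4115 0.2009 0.102 ]
carriage base z=.02 [array([0.5658, 0.2903, 0.02  ]), array([0.5661, 0.0856, 0.02  ]), array([0.656 , 0.0843, 0.02  ])]
walls z=.065 [array([0.6498, 0.2742, 0.065 ]), array([0.6461, 0.0916, 0.065 ]), array([0.6501, 0.2317, 0.065 ]), array([0.6505, 0.1879, 0.065 ]), array([0.6483, 0.1441, 0.065 ]), array([0.646 , 0.1066, 0.065 ]), array([0.5616, 0.2283, 0.065 ]), array([0.5619, 0.186 , 0.065 ]), array([0.5623, 0.1425, 0.065 ]), array([0.5626, 0.1053, 0.065 ])]
post top .071 [0.6089 0.3216 0.071 ]
rail ends .022 [0.69332481 0.28322206 0.022     ] [ 0.69046093 -0.18465996  0.022     ]
white bottle body .125 [ 0.44221731 -0.12694747  0.125     ] amber .14? [ 0.58364603 -0.15664953  0.14      ]
```

```bash
cat >> h.py <<'E'
def Rpush(d,t):
    """tool y horizontal perpendicular to push dir d, tool z tilted t from down toward d"""
    d=np.array([d[0],d[1],0.]); d/=np.linalg.norm(d)
    z=np.sin(t)*d+np.array([0,0,-np.cos(t)])
    y=np.cross([0,0,1.],d)   # perpendicular
    x=np.cross(y,z); return np.stack([x,y,z],1)
def flip(R): return R@np.diag([-1,-1,1.])
def Rdown(yaw):  # tool y axis along world y rotated by yaw
    y=np.array([-np.sin(yaw),np.cos(yaw),0]); z=np.array([0,0,-1.]); return np.stack([np.cross(y,z),y,z],1)
E
python3 - <<'E'
from h import *
cs=get_calibration('scene')
p=np.load('/tmp/scene.npz')['p'].copy()
def S(X): u,v=proj(cs,X); return (u-260+.5)*3-.5,(v-120+.5)*2.8-.5
for n,x,y,r,h in(('white',.442,-.127,.03,.125),('amber',.5836,-.1566,.032,.14)):
    for zz in(0,h):
        e=np.array([S((x+r*np.cos(a),y+r*np.sin(a),zz)) for a in np.linspace(0,6.28,40)]); print(n,zz,e.min(0).round(1),e.max(0).round(1))
big=cv2.resize(p[120:330,260:500],None,fx=3,fy=2.8)
c=get_calibration('top')
print('marks',[ray(c,(x+.5)/2.5-.5+190,(y+.5)/2.5-.5+100,zz).round(4) for x,y,zz in((272,83,.022),(388,85,.022),(177,80,.057))])
for t in(.5,.7,.8):
  for nm,R0 in(('a',Rpush((0,-1),t)),('b',flip(Rpush((0,-1),t)))):
    for pos in([.442,-.06,.013],[.442,-.30,.013],[.584,-.09,.013],[.6,-.3,.013],[.584,-.09,.25]):
        q=robot.inverse_kinematics(np.array(pos),R0); print(t,nm,pos,None if q is None else np.round(q,2))
for yaw in(0,np.pi):
  for pos in([.611,.36,.045],[.611,.2,.045],[.611,.05,.045],[.445,.337,.066],[.445,.2,.2],[.611,.15,.2],[.611,.0,.07]):
    q=robot.inverse_kinematics(np.array(pos),Rdown(yaw)); print(yaw,pos,None if q is None else np.round(q,2))
E
```

```text
white 0 [ 69.7 295.7] [129.7 345.3]
white 0.125 [ 57.7 234.2] [123.3 286.6]
amber 0 [125.8 405.5] [193.6 464.9]
amber 0.14 [117.7 343.5] [193.2 407.8]
marks [array([0.6937, 0.0692, 0.022 ]), array([ 0.6923, -0.0803,  0.022 ]), array([0.6882, 0.1872, 0.057 ])]
0.5 a [0.442, -0.06, 0.013] [-0.73  0.31  0.42  2.15  0.44  0.93 -0.62]
0.5 a [0.442, -0.3, 0.013] [-0.44  0.37  0.7   2.14  0.43  0.64 -0.12]
0.5 a [0.584, -0.09, 0.013] [-0.58  0.56  0.46  1.8   0.31  0.94 -0.37]
0.5 a [0.6, -0.3, 0.013] [-0.38  0.67  0.68  1.74  0.13  0.76  0.08]
0.5 a [0.584, -0.09, 0.25] [-0.67  0.28  0.56  1.61  0.35  1.37 -0.21]
0.5 b [0.442, -0.06, 0.013] [-0.45  0.29  0.12  2.13  0.54  0.97  2.44]
0.5 b [0.442, -0.3, 0.013] [ 1.25  0.69 -1.24  2.06  1.29  1.25  2.51]
0.5 b [0.584, -0.09, 0.013] [ 0.68  0.98 -1.25  1.73  1.32  1.6   2.24]
0.5 b [0.6, -0.3, 0.013] [ 1.    1.02 -1.26  1.67  1.46  1.51  2.57]
0.5 b [0.584, -0.09, 0.25] [ 0.69  0.55 -1.24  1.54  0.95  1.71  2.56]
0.7 a [0.442, -0.06, 0.013] [-0.81  0.42  0.39  2.11  0.56  1.03 -0.81]
0.7 a [0.442, -0.3, 0.013] [-0.54  0.44  0.67  2.18  0.72 
[... 1625 characters left out ...]
0.611, 0.15, 0.2] [-0.52  0.35  0.26  1.5  -0.09  1.3   1.33]
0 [0.611, 0.0, 0.07] [-0.4   0.45  0.41  1.69 -0.2   1.05  1.65]
3.141592653589793 [0.611, 0.36, 0.045] [-0.91  0.69  0.46  1.41 -0.32  1.12 -1.96]
3.141592653589793 [0.611, 0.2, 0.045] [-0.75  0.56  0.48  1.62 -0.29  1.04 -1.75]
3.141592653589793 [0.611, 0.05, 0.045] [-0.58  0.51  0.55  1.71 -0.3   1.01 -1.5 ]
3.141592653589793 [0.445, 0.337, 0.066] [-1.07  0.34  0.4   1.83 -0.16  1.   -2.18]
3.141592653589793 [0.445, 0.2, 0.2] [-0.9   0.03  0.39  1.86 -0.01  1.25 -2.07]
3.141592653589793 [0.611, 0.15, 0.2] [-0.72  0.38  0.53  1.51 -0.19  1.31 -1.74]
3.141592653589793 [0.611, 0.0, 0.07] [-0.54  0.48  0.6   1.7  -0.31  1.06 -1.42]
```

```bash
cat >> h.py <<'E'
def push(b,g,off=.031,t=.75,zc=.014,v=.07,gap=.04):
    b=np.array(b,float);g=np.array(g,float);d=(g-b)/np.linalg.norm(g-b);R=Rpush(d,t)
    def at(p,z): return np.array([p[0],p[1],z])
    s=b-d*.09
    robot.move_to(at(s,.28),R); robot.grip(gap)
    robot.move_l(at(s,zc),v=.2)
    print('down',readout.get_state()['tcp_pos'].round(4),readout.get_state()['wrist_force'].round(2))
    robot.move_l(at(b-d*(off+.006),zc),v=.06)
    n=6; a=b-d*(off+.006); e=g-d*off
    robot.move_l(at(e,zc),v=v)
    st=readout.get_state(); print('pushed',st['tcp_pos'].round(4),st['wrist_force'].round(2),st['time'])
    robot.move_l(at(e-d*.08,zc+.01),v=.15)
    robot.move_l(at(e-d*.10,.28),v=.3)
E
python3 - <<'E'
from h import *
push((.5836,-.1566),(.602,-.338))
p,d,W,c=cloud('top'); cv2.imwrite('pics/c_top.png',cv2.resize(p[100:270,190:510],None,fx=2.5,fy=2.5,interpolation=cv2.INTER_CUBIC))
p,_=snapshot('scene'); cv2.imwrite('pics/c_scene.png',p)
E
```

```text
down [ 0.5751 -0.067   0.0148] [ 0.48 -0.71 -0.58]
pushed [ 0.5989 -0.307   0.014 ] [-0.55  1.57 -0.67] 9.1167
```

View pics/c_top.png

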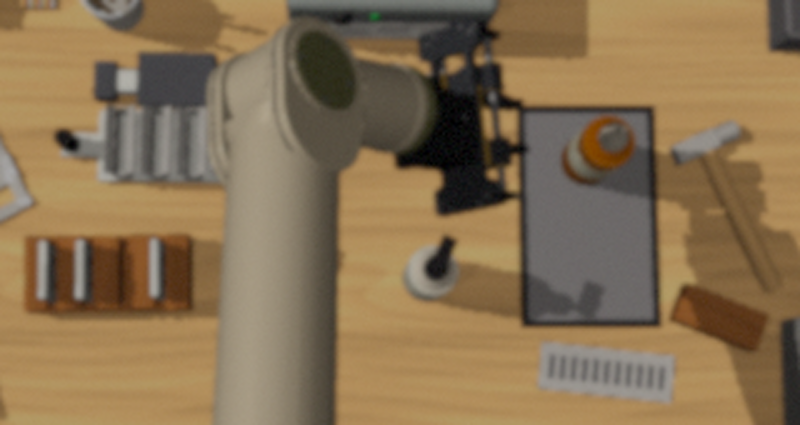

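View pics/c_scene.png

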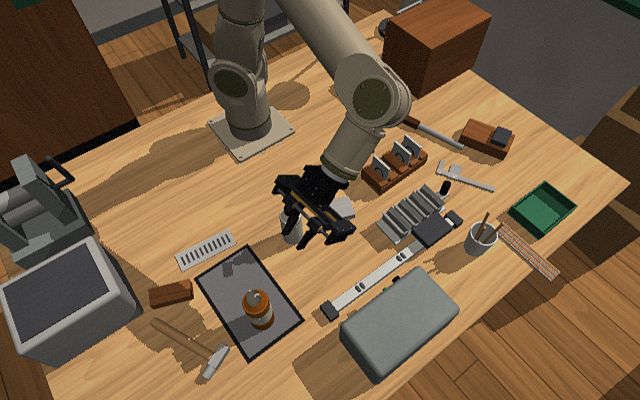

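Amber stands upright on the pad (top crop ≈(606,143)); white unmoved at (431,272). Push the white.

```bash
python3 - <<'E'
from h import *
c=get_calibration('top'); print('amber',ray(c,(606.5)/2.5-.5+190,(143.5)/2.5-.5+100,.14))
push((.4422,-.127),(.450,-.335),off=.030)
robot.move_to([.45,.2,.3],Rdown(0))
for n in('top','scene','wrist'):
    p,_=snapshot(n)
    if n=='top': p=cv2.resize(p[100:270,190:510],None,fx=2.5,fy=2.5,interpolation=cv2.INTER_CUBIC)
    cv2.imwrite(f'pics/d_{n}.png',p)
print(readout.get_state()['time'],readout.get_state()['tcp_pos'])
E
```

```text
amber [ 0.59585058 -0.33316236  0.14      ]
down [ 0.4392 -0.0369  0.0145] [0.43 0.35 0.8 ]
pushed [ 0.4489 -0.3049  0.014 ] [0.02 2.67 0.26] 17.775
21.075 [0.45015644 0.19918643 0.29972357]
```

View pics/d_top.png

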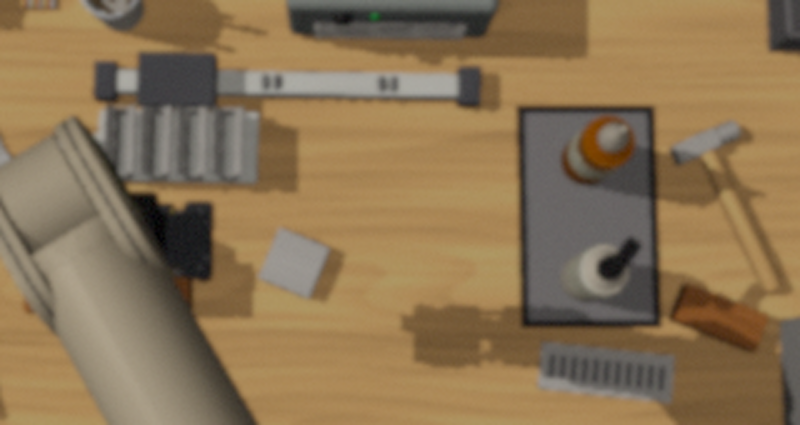

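View pics/d_scene.png

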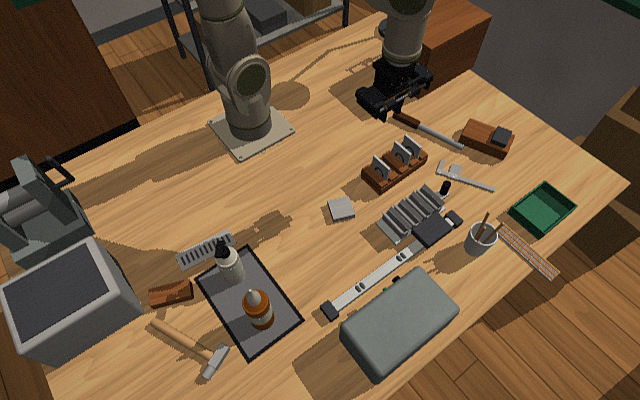

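View pics/d_wrist.png

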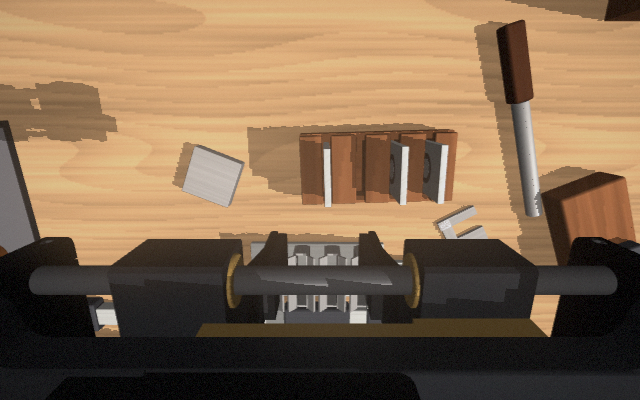

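```bash
python3 - <<'E'
from h import *
c=get_calibration('top'); print('white',ray(c,(603.5)/2.5-.5+190,(270.5)/2.5-.5+100,.125))
c=get_calibration('wrist'); 
for a,b in[((325,150),(328,206)),((398,142),(404,204)),((438,140),(445,202))]: print(ray(c,*a,.102).round(4),ray(c,*b,.102).round(4))
robot.grip(0.0)
x=.611
qs={y:robot.inverse_kinematics(np.array([x,.385,.2]),Rdown(y)) for y in(np.pi/2,-np.pi/2)}; print(qs)
yaw=min((y for y in qs if qs[y] is not None),key=lambda y:np.abs(np.array(qs[y])-readout.get_state()['q']).max()); print(yaw)
R=Rdown(yaw)
robot.move_to([x,.39,.2],R); robot.move_l([x,.39,.045],v=.2)
robot.dwell(.2); f0=readout.get_state()['wrist_force'].copy(); print('f0',f0)
y=.365
robot.move_l([x,y,.045],v=.1)
con=None
while y>.31:
    y-=.003; robot.move_l([x,y,.045],v=.03); f=readout.get_state()['wrist_force']-f0
    if f[1]>0.7: con=y;break
print('contact',con,f.round(2),readout.get_state()['time'])
E
```

```text
white [ 0.44618877 -0.33045662  0.125     ]
[0.4175 0.2005 0.102 ] [0.4845 0.2041 0.102 ]
[0.4086 0.2834 0.102 ] [0.482  0.2953 0.102 ]
[0.4064 0.3286 0.102 ] [0.4796 0.3442 0.102 ]
{1.5707963267948966: array([-0.46053206,  0.57592727, -0.26443145,  1.17496198,  0.14474224,
        1.40842915,  2.4341959 ]), -1.5707963267948966: array([-1.27670819,  0.91038258,  1.29564116,  1.23237725, -0.86336165,
        1.57205852, -0.13870438])}
-1.5707963267948966
f0 [-0.0496641   0.4458     -0.53572548]
contact 0.33199999999999996 [-0.15  1.01 -0.52] 27.5667
```

```bash
python3 - <<'E'
from h import *
x=.611; y=.332; log=[]
f0=np.array([-.05,.446,-.536])
while y>.24: 
    y-=.01; robot.move_l([x,y,.045],v=.05); f=readout.get_state()['wrist_force']-f0; log.append((round(y,3),round(f[1],2)))
    if f[1]>3: break
print(log)
p,_=snapshot('scene'); cv2.imwrite('pics/e_scene.png',cv2.resize(p[120:330,260:500],None,fx=3,fy=2.8,interpolation=cv2.INTER_CUBIC))
E
```

```text
[(0.322, np.float64(0.52)), (0.312, np.float64(-0.94)), (0.302, np.float64(-1.26)), (0.292, np.float64(-1.22)), (0.282, np.float64(0.25)), (0.272, np.float64(-0.47)), (0.262, np.float64(-0.99)), (0.252, np.float64(0.56)), (0.242, np.float64(0.02)), (0.232, np.float64(0.18))]
```

View pics/e_scene.png

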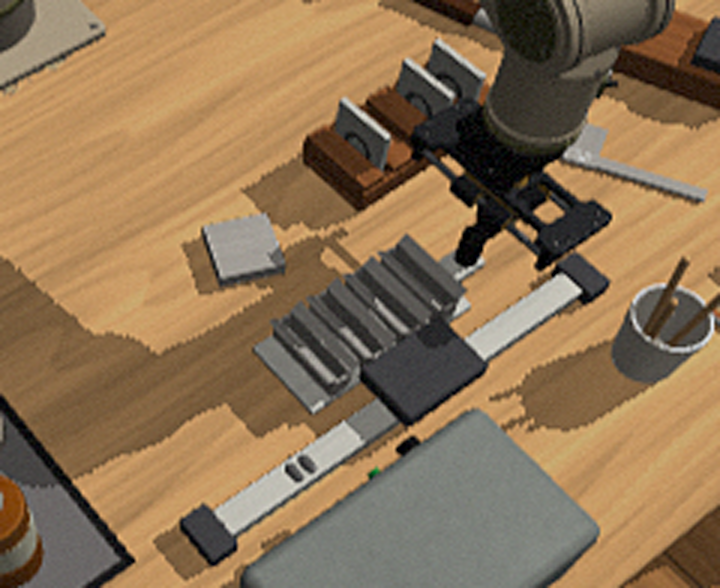

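```bash
python3 - <<'E'
from h import *
c=get_calibration('scene')
def f(x,y,z): return ray(c,(x+.5)/3-.5+260,(y+.5)/2.8-.5+120,z).round(4)
print('right corners before/after',f(408,348,.02),f(315,412,.02)); print(f(350,288,.02),f(254,349,.02))
print(readout.get_state()['tcp_pos'])
E
```

```text
right corners before/after [0.6582 0.0866 0.02  ] [ 0.6586 -0.0309  0.02  ]
[0.5705 0.089  0.02  ] [ 0.5694 -0.0325  0.02  ]
[0.61109085 0.23169698 0.04501511]
```

Carriage moved ≈0.12 m (corner crop (408,348)→(315,412)), about at the mark. Back off and check.

```bash
python3 - <<'E'
from h import *
robot.move_l([.611,.26,.045],v=.1); robot.move_l([.611,.30,.2],v=.25)
robot.move_to([.40,.36,.36],Rdown(0))
print(readout.get_state()['time'])
for n in('top','scene','wrist'):
    p,_=snapshot(n)
    if n=='top': p=cv2.resize(p[100:270,190:510],None,fx=2.5,fy=2.5,interpolation=cv2.INTER_CUBIC)
    if n=='scene': p=cv2.resize(p[120:330,260:500],None,fx=3,fy=2.8,interpolation=cv2.INTER_CUBIC)
    cv2.imwrite(f'pics/f_{n}.png',p)
E
```

```text
33.4
```

View pics/f_top.png

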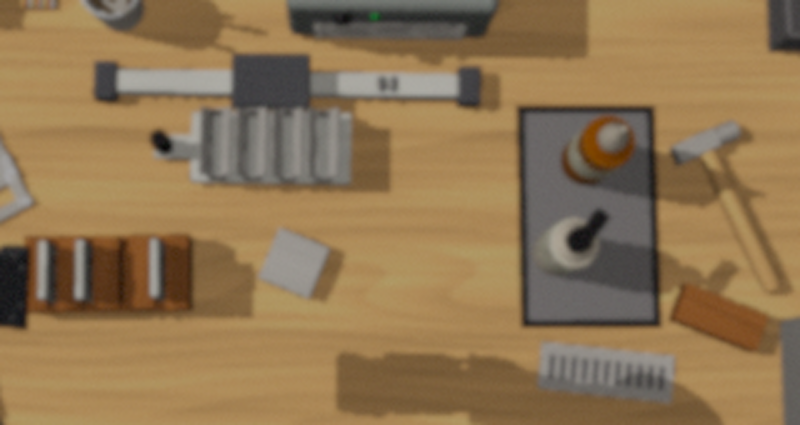

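View pics/f_scene.png

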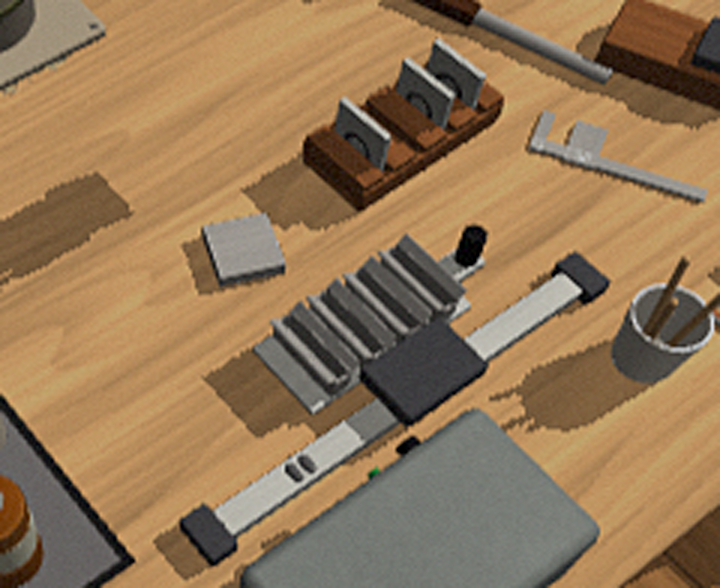

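View pics/f_wrist.png

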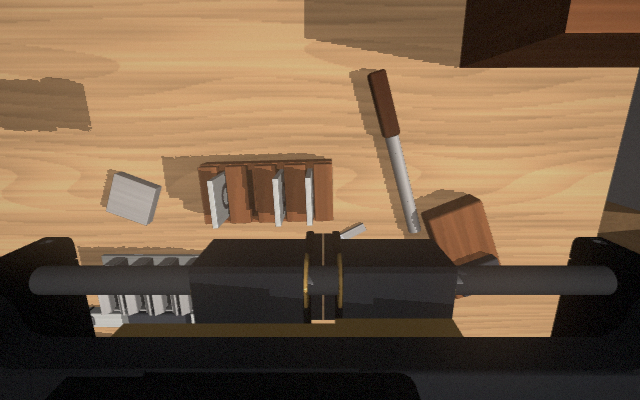

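```bash
python3 - <<'E'
from h import *
c=get_calibration('top')
def rc(x,y,zz): return ray(c,(x+.5)/2.5-.5+190,(y+.5)/2.5-.5+100,zz).round(4)
print('white',rc(573,245,.125))
print('runner',rc(271,80,.057),rc(177,80,.057))
print('base',rc(190,181,.02),rc(351,183,.02),rc(353,112,.02))
print('walls',[(rc(a,110,.065),rc(a,180,.065)) for a in (200,234,270,304,338)])
# wrist rays to plate tops
w=get_calibration('wrist')
for a,b in[((212.5,176),(219,227)),((276.5,168),(279,226)),((308,164),(310,224))]: print(ray(w,*a,.102).round(4),ray(w,*b,.102).round(4))
E
```

```text
white [ 0.4757 -0.2954  0.125 ]
runner [0.6891 0.0688 0.057 ] [0.6882 0.1872 0.057 ]
base [0.5654 0.1726 0.02  ] [ 0.5645 -0.0334  0.02  ] [ 0.6569 -0.0354  0.02  ]
walls [(array([0.6482, 0.1566, 0.065 ]), array([0.5597, 0.1549, 0.065 ])), (array([0.6485, 0.1141, 0.065 ]), array([0.56  , 0.1127, 0.065 ])), (array([0.6489, 0.0691, 0.065 ]), array([0.5604, 0.068 , 0.065 ])), (array([0.6492, 0.0266, 0.065 ]), array([0.5607, 0.0257, 0.065 ])), (array([ 0.6495, -0.0159,  0.065 ]), array([ 0.561 , -0.0165,  0.065 ]))]
[0.4099 0.2073 0.102 ] [0.4841 0.2093 0.102 ]
[0.3991 0.2952 0.102 ] [0.4827 0.2952 0.102 ]
[0.3937 0.338  0.102 ] [0.4797 0.3395 0.102 ]
```

White bottle was knocked but remains on the pad (crop (573,245) → 45 mm off centre in y, limit 70). Carriage is at the mark (runner centre y≈0.069). First plate.

```bash
cat >> h.py <<'E'
def take(x,y,yaw,yb,xb=.611,zg=.066,op=.028):
    R=Rdown(yaw); dx=0
    robot.move_to([x,y,.19],R); robot.grip(op)
    robot.move_l([x,y,zg],v=.12)
    f=readout.get_state()['wrist_force']; robot.grip(0.0)
    st=readout.get_state(); print('gripped',st['grip_width'],st['tcp_pos'].round(4),f.round(1),st['wrist_force'].round(1))
    robot.move_l([x,y,zg+.025],v=.05); robot.move_l([x,y,.19],v=.2)
    print('held',readout.get_state()['grip_width'])
    robot.move_to([xb,yb,.19],Rdown(0)); robot.dwell(.2)
def place(yb,xb=.611,zp=.0755,op=.028):
    f0=readout.get_state()['wrist_force']
    robot.move_l([xb,yb,.10],v=.15); robot.move_l([xb,yb,zp],v=.05)
    st=readout.get_state(); print('down',st['tcp_pos'].round(4),(st['wrist_force']-f0).round(1),st['grip_width'])
    robot.grip(op); robot.move_l([xb,yb,.19],v=.15)
def look(tag,wrist=False):
    p,_=snapshot('top'); p=cv2.resize(p[100:270,190:510],None,fx=2.5,fy=2.5,interpolation=cv2.INTER_CUBIC); cv2.imwrite(f'pics/{tag}_top.png',p)
    p,_=snapshot('scene'); p=cv2.resize(p[120:330,260:500],None,fx=3,fy=2.8,interpolation=cv2.INTER_CUBIC); cv2.imwrite(f'pics/{tag}_scene.png',p)
    if wrist: p,_=snapshot('wrist'); cv2.imwrite(f'pics/{tag}_wrist.png',p)
    print(readout.get_state()['time'])
E
python3 - <<'E'
from h import *
take(.448,.203,.03,.002)
look('g',True)
E
```

```text
gripped 0.007723481384424977 [0.448  0.2032 0.0662] [-0.4 -0.4  0.6] [-1.6 -0.3  3.4]
held 0.00785745467090743
39.6083
```

View pics/g_wrist.png

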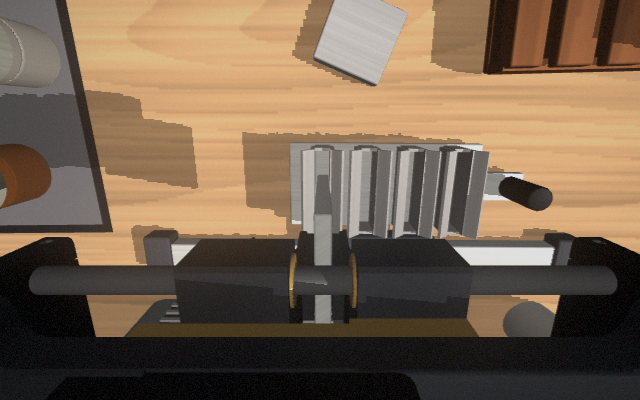

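View pics/g_scene.png

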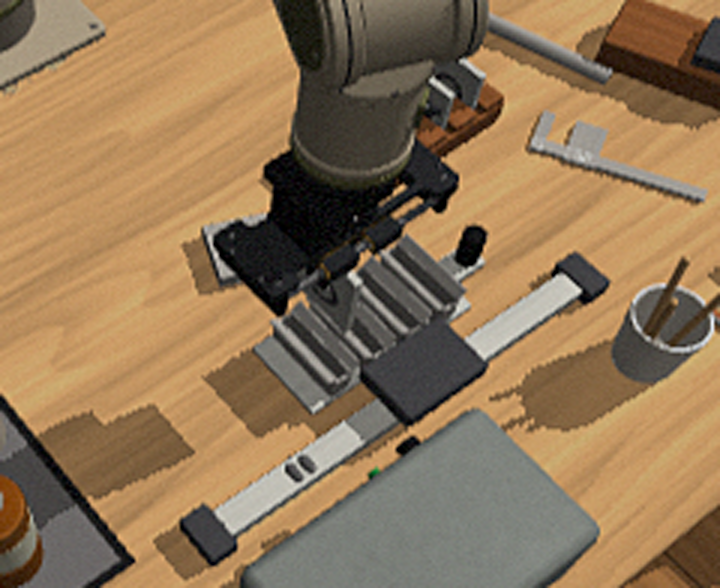

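The wrist view shows the plate (cols 314–331) centred on the first bay's mouth (303–343); placing.

```bash
python3 - <<'E'
from h import *
w=get_calibration('wrist')
for q,z in(((303,149),.065),((343,149),.065),((310,151),.056),((290,143),.02),((291,224),.02)): print(q,ray(w,*q,z).round(4))
print('plate near top?',ray(w,322,178,.225))
place(.002)
take(.4445,.292,.03,.137); look('h',True)
E
```

```text
(303, 149) [ 0.5692 -0.0162  0.065 ]
(343, 149) [0.5691 0.0203 0.065 ]
(310, 151) [ 0.5721 -0.0102  0.056 ]
(290, 143) [ 0.568  -0.0326  0.02  ]
(291, 224) [ 0.6584 -0.0338  0.02  ]
plate near top? [0.56307906 0.00138674 0.225     ]
down [0.611  0.0019 0.0754] [-1.1 -1.2 -0.9] 0.007947686334271864
gripped 0.008030047916203967 [0.4446 0.2922 0.0662] [ 0.8  0.5 -0.7] [-0.9  0.3  1.6]
held 0.007434485988102356
48.3167
```

View pics/h_wrist.png

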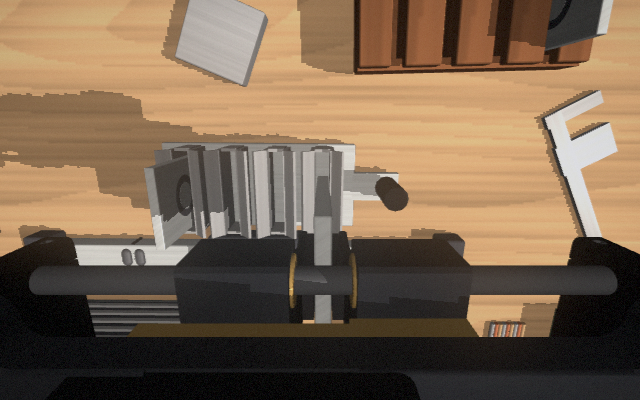

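View pics/h_top.png

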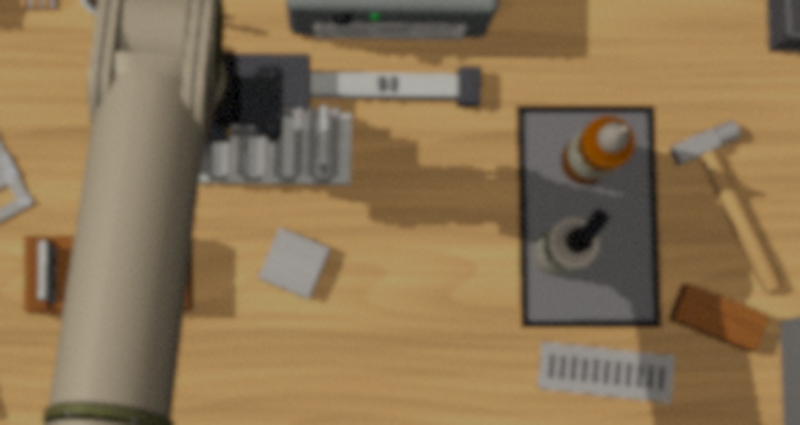

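Plate 1 stands in its bay (wrist ~(165,205), leaning slightly to the outside), and plate 2 hangs centred over the last bay.

```bash
python3 - <<'E'
from h import *
place(.137)
take(.4435,.337,.03,.047); look('i',True)
E
```

```text
down [0.611  0.1369 0.0754] [-0.  -1.   0.2] 0.0077713170902637164
gripped 0.007939400868864034 [0.4435 0.3372 0.0662] [ 0.  -0.1 -0.4] [0.9 0.4 1.9]
held 0.007365251201320912
57.1333
```

View pics/i_wrist.png

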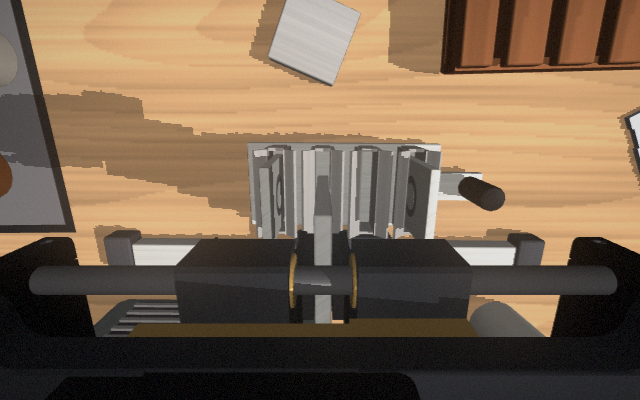

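View pics/i_top.png

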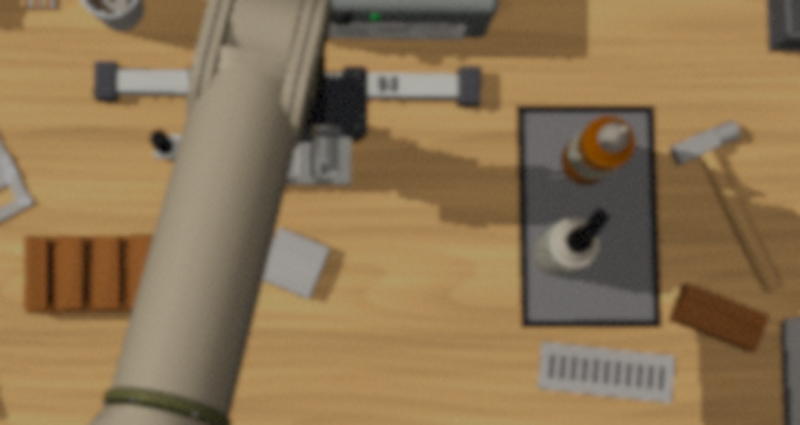

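Neighbour plate at cols ~262–285 is clear of the third bay (303–343), where the last plate hangs centred. Place it, then check from aside.

```bash
python3 - <<'E'
from h import *
place(.047)
robot.move_to([.44,.36,.32],Rdown(0)); look('j',True)
E
```

```text
down [0.611  0.0469 0.0754] [ 0.1 -0.3 -0.3] 0.007845059878995397
61.6917
```

View pics/j_scene.png

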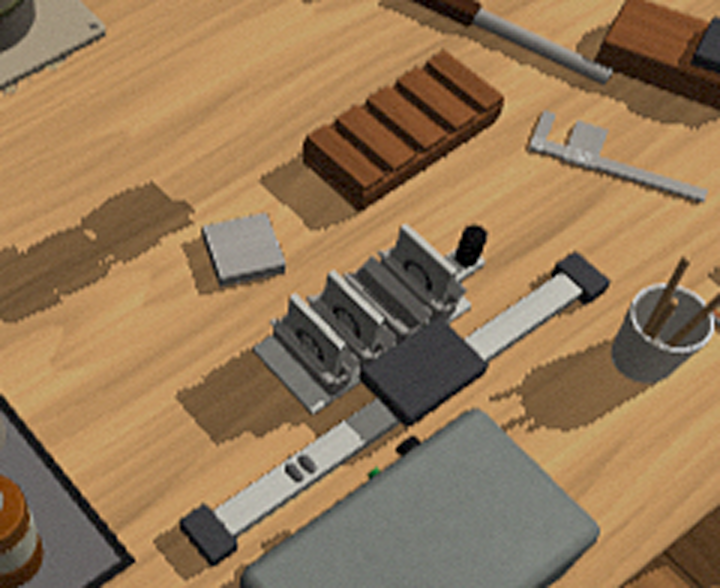

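View pics/j_top.png

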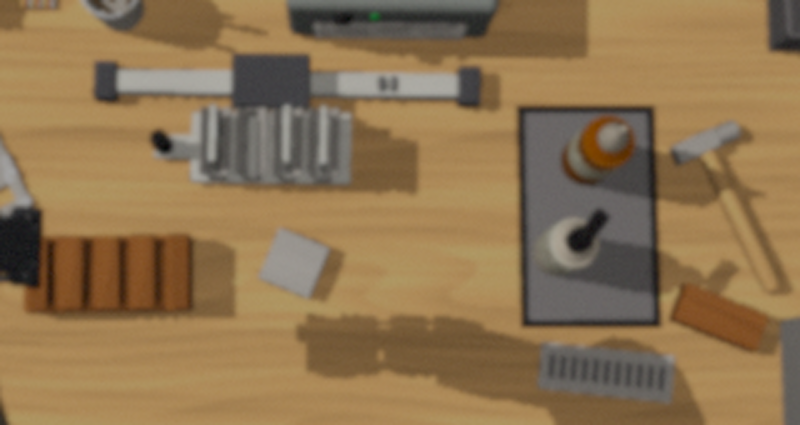

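```bash
python3 - <<'E'
from h import *
c=get_calibration('top')
def rc(x,y,zz): return ray(c,(x+.5)/2.5-.5+190,(y+.5)/2.5-.5+100,zz).round(4)
for a,b in(((210,110),(208,173)),((288,110),(287,174)),((324,110),(323,173))): print(rc(*a,.11),rc(*b,.11))
x=.611; robot.grip(0.)
for yw in(-np.pi/2,np.pi/2): 
    print(yw,[robot.inverse_kinematics(np.array([x,y,.045]),Rdown(yw)).round(2) for y in(.27,.08)])
R=Rdown(-np.pi/2)
robot.move_to([x,.275,.22],R); robot.move_l([x,.275,.045],v=.15)
robot.move_l([x,.235,.045],v=.05)
for y in(.21,.18,.14,.105,.095,.088):
    robot.move_l([x,y,.045],v=.04); st=readout.get_state(); print(y,st['tcp_pos'].round(4),st['wrist_force'].round(1))
look('k')
E
```

```text
[0.6385 0.1396 0.11  ] [0.5611 0.1406 0.11  ]
[0.6392 0.045  0.11  ] [0.5607 0.0453 0.11  ]
[0.6396 0.0013 0.11  ] [0.5622 0.0019 0.11  ]
-1.5707963267948966 [array([-1.21,  0.9 ,  1.14,  1.56, -0.85,  1.25,  0.08]), array([-0.84,  0.61,  0.85,  1.71, -0.52,  1.06,  0.18])]
1.5707963267948966 [array([-0.29,  0.58, -0.26,  1.51,  0.16,  1.08,  2.55]), array([ 0.44,  0.63, -0.86,  1.63,  0.52,  1.12,  2.59])]
0.21 [0.6111 0.2098 0.045 ] [0.2 0.5 0. ]
0.18 [0.6111 0.18   0.045 ] [0.4 0.2 0.1]
0.14 [0.6111 0.14   0.045 ] [-0.2 -0.2 -0. ]
0.105 [0.6111 0.1051 0.045 ] [-0.5  0.4 -0.5]
0.095 [0.611  0.0946 0.045 ] [-0.5 -0.2  0.4]
0.088 [0.611  0.0875 0.045 ] [0.3 0.1 0.3]
70.425
```

View pics/k_scene.png

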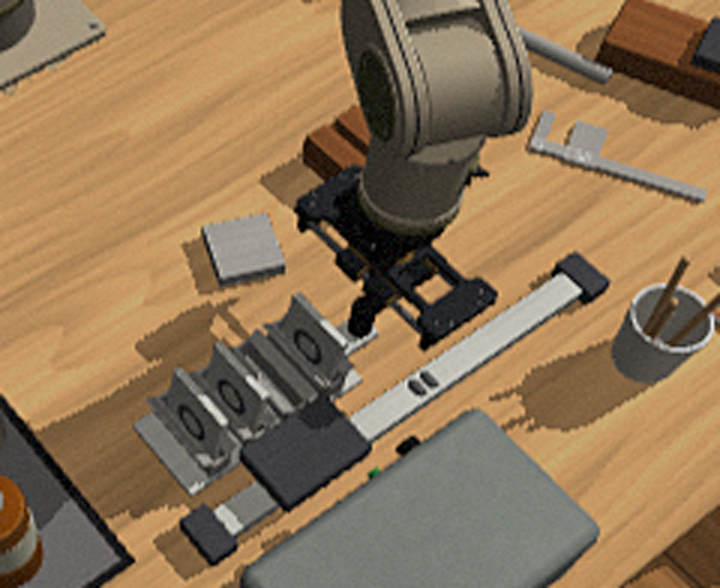

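```bash
python3 - <<'E'
from h import *
c=get_calibration('scene')
def f(x,y,z): return ray(c,(x+.5)/3-.5+260,(y+.5)/2.8-.5+120,z).round(4)
print(f(315,412,.02),f(195,494,.02),f(254,349,.02),f(134,427,.02))
robot.move_l([.611,.12,.045],v=.1); robot.move_l([.60,.2,.2],v=.25)
robot.move_to([.44,.36,.32],Rdown(0)); look('l',True)
E
```

```text
[ 0.6586 -0.0309  0.02  ] [ 0.6587 -0.1717  0.02  ] [ 0.5694 -0.0325  0.02  ] [ 0.5696 -0.1752  0.02  ]
72.8917
```

View pics/l_scene.png

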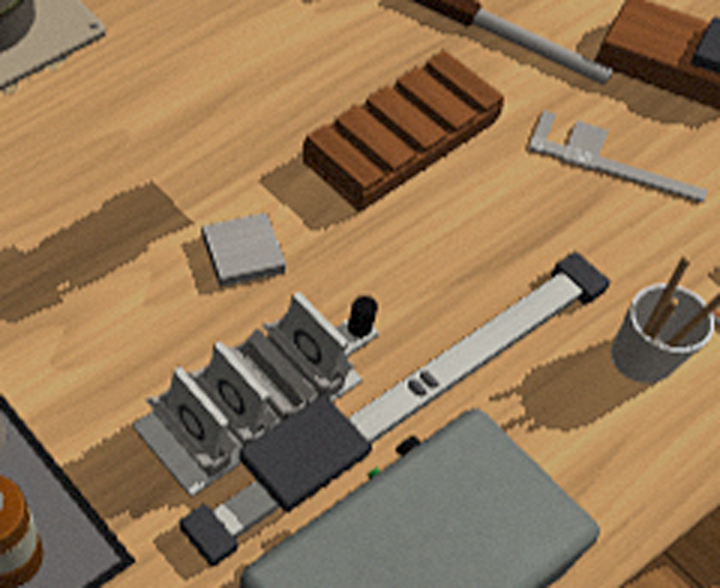

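View pics/l_top.png

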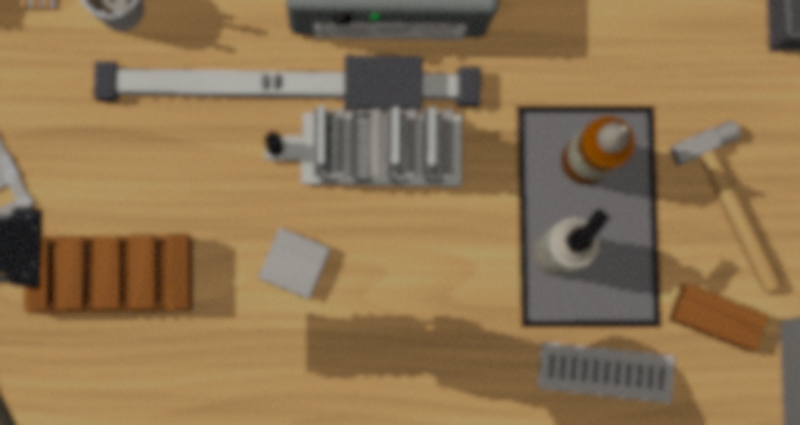

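Runner centre at crop 384.5 versus mark 388: about 5–7 mm short. Push a bit further.

```bash
python3 - <<'E'
from h import *
x=.611; robot.grip(0.)
robot.move_to([x,.15,.22],Rdown(-np.pi/2)); robot.move_l([x,.15,.045],v=.15); robot.move_l([x,.095,.045],v=.05)
for y in(.0875,.0855,.0835,.0820):
    robot.move_l([x,y,.045],v=.02); robot.dwell(.1); st=readout.get_state(); print(y,st['tcp_pos'].round(4),st['wrist_force'].round(1))
robot.move_l([.611,.12,.045],v=.1); robot.move_l([.60,.2,.2],v=.25)
robot.move_to([.44,.36,.32],Rdown(0)); look('m',True)
E
```

```text
0.0875 [0.611  0.0876 0.045 ] [-1.   0.9  0.5]
0.0855 [0.611  0.0854 0.045 ] [ 0.6 -0.4  0.8]
0.0835 [0.611  0.0834 0.045 ] [ 0.1 -0.2  0.4]
0.082 [0.611 0.082 0.045] [-0.4 -0.5 -1. ]
80.9917
```

View pics/m_scene.png

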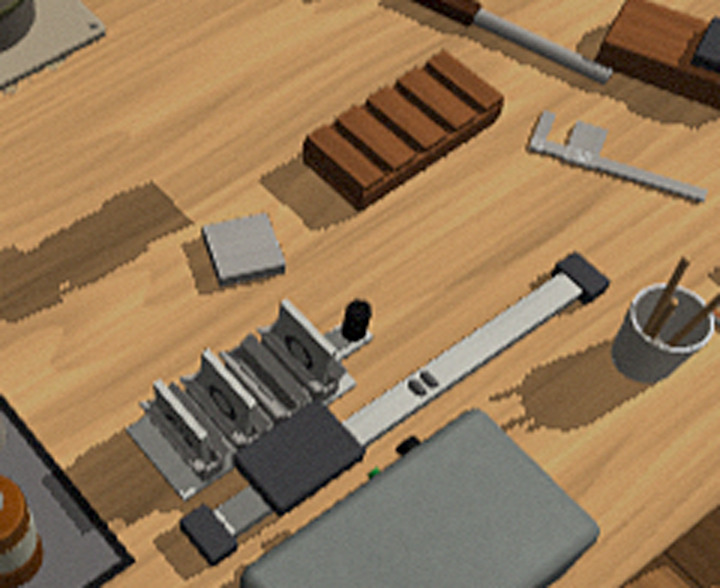

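View pics/m_top.png

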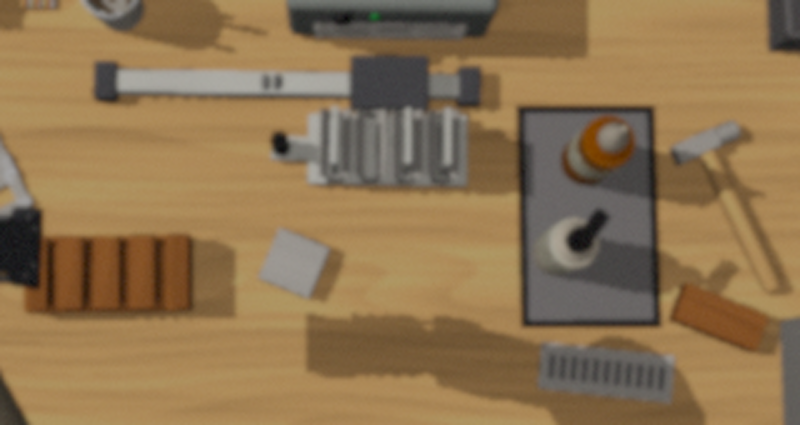

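```bash
python3 - <<'E'
from h import *
c=get_calibration('top')
def rc(x,y,zz): return ray(c,(x+.5)/2.5-.5+190,(y+.5)/2.5-.5+100,zz)
I={k:cv2.cvtColor(cv2.imread(f'pics/{k}_top.png'),6) for k in 'bflm'}
def edges(k):
    r=I[k][88:103].astype(float).mean(0); g=np.gradient(cv2.GaussianBlur(r[None],(9,1),2)[0]); 
    lo=np.argmin(g[130:370])+130; seg=I[k][60:75].astype(float).mean(0); return lo
# runner: threshold dark columns on rows 65-75, interpolated half level
for k in 'bflm':
    r=cv2.GaussianBlur(I[k][70:92].astype(np.float32).mean(0)[None],(5,1),1)[0]
    d=r<95; d[:128]=0; d[445:]=0
    x=np.where(d)[0]; print(k,x.min(),x.max(),(x.min()+x.max())/2,rc((x.min()+x.max())/2,81,.057)[1])
    o=(I[k][125:165,x.min()-110:x.min()-50]<60); yy,xx=np.nonzero(o); print('  post',xx.mean()+x.min()-110, rc(xx.mean()+x.min()-110,yy.mean()+125,.071)[:2].round(4))
E
```

```text
b 139 218 178.5 0.18532966212223576
  post 67.23890784982936 [0.6071 0.32  ]
f 234 310 272.0 0.06752811345869497
  post 161.48582995951415 [0.6061 0.203 ]
l 346 422 384.0 -0.07359438883607608
  post 274.13063063063066 [0.605  0.0631]
m 352 429 390.5 -0.0817849566313655
  post 280.1517857142857 [0.6053 0.0557]
```

```bash
python3 - <<'E'
from h import *
c=get_calibration('top')
def rc(x,y,zz): return ray(c,(x+.5)/2.5-.5+190,(y+.5)/2.5-.5+100,zz).round(4)
print('white',rc(573,244,.125),'amber',rc(606,143,.14),readout.get_state()['time'])
robot.sign_off()
E
```

```text
white [ 0.4769 -0.2954  0.125 ] amber [ 0.5959 -0.3332  0.14  ] 80.9917
the job is handed in; nothing more can be done
```

I finished the whole job and handed it in at about 81 s. I slid both bottles onto the pad, pushed the carriage into the loading detent and stood the three plates in separate bays. Then I pushed the loaded carriage into the dryer detent.

**Last checks, all from the camera images:**
- **Bottles:** both stand upright on the pad. The white one was knocked about 3–4 cm after I placed it. It is still about 45 mm from the pad centre in y (limit 70) and 52 mm in x. The amber one is about 67 mm from it in x and 7 mm in y. I left the white one where it was.
- **Carriage:** my first push into the dryer detent stopped about 9 mm short. A second push brought the travel from the loading detent to 0.147–0.149 m, against a nominal 0.150. The two image measurements differ by about 2 mm. That puts the joint at about 0.278, within the 6 mm limit if the carriage was sitting exactly in the loading detent.
- **Plates:** all three stand down in their bays, leaning slightly. The fourth plate was absent in this start.
- **Other things on the bench:** they look unmoved, and the arm was clear of everything.

**What did not work as planned:** the wrist force was too noisy to show contact or the detents, and the contact it reported at the post was wrong. I judged the carriage's position from the images instead.

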